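# Offer a stone up to its pendant setting

## Robot

A 6-joint arm with a two-finger parallel gripper is mounted at the origin on the work surface. World frame = base frame: x ahead of the robot, y to its left, z up, the work surface at z = 0. Lengths are in m, angles in rad, forces in N, time in s.
With the tool pointing down it reaches from about 0.35 to 0.775 m from the base axis. Payload 7.3 kg.
Tool frame: the origin (TCP) lies on the centre line of the jaws, within the pads' length; the fingertips stand 8 mm ahead of it and the grasp point (between the pads) lies 11 mm behind it; z points along the fingers, y is the line along which they close (so a half turn about z gives the same grasp; the last joint's range is limited). The gripper opens to 92 mm and grips with 3 to 60 N. Pads are 19 mm wide; open, the fingers measure 130 mm over their backs; the gripper's body (75 mm by 190 mm) begins 47 mm behind the grasp point.
Start: joints at [-1.247, 0.342, 1.524, -0, 1.275, -0.146], TCP at [0.238, -0.468, 0.235] pointing down, gripper open.
Joint ranges: [-2.53, 2.53], [-0.77, 2.02], [0.04, 2.7], [-1, 4.14], [0.28, 2.66], [-3.11, 3.11]. Speed limits (rad/s): [2.57, 2.57, 3.14, 3.14, 3.14, 3.14].

## Interface

Orientations are given as a unit quaternion [w, x, y, z].
In Python, from bench import robot gives the robot as it stands. Calls block until the motion is done:
- robot.move_ptp(position, orientation): joint-space move of the TCP to a pose.
- robot.line_to(position, ori=None, speed=0.15, threshold=None): straight line of the TCP; ori=None keeps the orientation; speed is the mean speed in m/s. With threshold (N) it stops when the force on the tool has changed by that much, and returns True; else False.
- robot.movej(angles): joint-space move.
- robot.move_gripper(opening, grip_force=None): finger opening in m; grip_force is the grip in N (None keeps the last); returns when the fingers have stopped.
- robot.wait(seconds).
- robot.inverse_kinematics(position, orientation): joint angles nearest the present ones, or None.
- robot.sense(): the state.
- robot.read_camera(name): name is "scene" or "top"; returns (picture, depth): 400x640x3 uint8, blue, green, red; 400x640 float32, m along the optical axis (not along the pixel's ray), 0 where there is no reading.
- robot.camera_model(name): a dict with "fx", "fy", "cx", "cy" (pixels), "R" (3x3) and "t" (3): a world point X has camera coordinates R X + t. Camera axes: x right, y down, z forward; pixel columns grow to the right and rows downward; lengths in m; the calibration is good to about 2 mm. A picture is of the moment at which its call begins. camera_model takes no time and is no camera call.
A pose or a line that the arm cannot do raises robot.MotionError and nothing moves.
- robot.close_job(): hands the job in; it is judged then, once.
Trained networks look in the newest picture that a camera, given by its name, has taken for a name from the list of things; names that differ only in an ending like _2 or _b are one class to them, and where a whole thing is asked for, a point or a joint stands for the part that bears it (a point fixed in the world has none). Each returns a list of dicts, best first, with "score" (0 to 1); they miss things now and then, are a little off and sometimes report something else, mostly with a low value. They report only what shows in the picture. A call takes as long as a camera call. They do not tell look-alikes from the thing itself.
- robot.look_for(camera, name): "at" ([row, column] in pixels, amid what is visible of it).
The state is a dict: "time_s": time; "q": joint angles; "dq": joint speeds; "joint_torque": joint torques, N m; "position": TCP position; "tool_rot": TCP orientation; "ft_force": force on the tool from outside, world axes, zero at the start; "torque": the same for the moment, N m; "grip_width": finger opening in m; "grasp_force": force on a finger pad.
Only numpy, scipy, OpenCV 4.12 (cv2) and the standard library are available. Lean on these libraries where they do the work, as an engineer would, in place of code of your own. Each camera call takes 0.05 s, during which the arm holds its last target. There are 200 camera calls.

## Task

Take the blue stone out of the sorting tray, lift it across over the tubes in the rack, and offer it up to the empty brass setting on the bead mat: flat side down and level, centred over the setting with its long sides along the setting's long sides (either way round), its underside about half a centimetre above the rim, so that I can check the fit before it is glued. Do not touch the setting or push it about, and leave the tubes, the other stones and the tools as they are. Finish still holding the stone steady there: do not set it down or let go.

Things in the scene. Friction and masses are not known exactly. Their poses are not given: they have to be found in the camera images.
- blue_stone: blue flat-backed cushion cabochon (rounded rectangle), 40 mm along its x, 30 along its y, 10 high, about 26 g. Upright edge 7 mm high, low dome above; grip its long sides (30 mm apart, flat over 20 mm) from above. Origin: centre of the flat underside, z up. Lies on the floor of one tray compartment, long axis roughly along the tray's y. Looks the same after a half turn about z
- pendant: empty brass pendant setting, loose on the bead mat, open side up: rounded-rectangle cup, outside 45 mm (its x) by 35 (its y), inside 42 by 32, 6.5 high, floor and wall 1.5 thick, small hanging ring at the +x end out to x = 31 mm. Origin: centre of its underside, z up. Long axis roughly along the mat's y; the stone fits either way round. About 30 g, easily pushed
- setting_rim (a point): centre of the mouth of the setting, in the plane of its rim (6.5 mm above the pendant's origin, on its axis, axes as the pendant's)
- sorting_tray: white fixed sorting tray standing on the table, 252 mm (its x) by 172 (its y), 18 high; walls, dividers and floor 4 thick; 2 by 2 compartments, each 120 (x) by 80 (y) inside, centred at x = +-62, y = +-42 mm, with one stone in each. Origin: centre of its underside. It stands to the left or the right of the tube rack
- bead_mat: grey fixed silicone block lying flat on the table, 180 mm (its x) by 140 mm (its y), 12 mm thick, origin at the centre of its underside. It lies on the other side of the tube rack from the sorting tray
- tube_rack: clear polycarbonate fixed tube rack, 260 mm along its x, 60 mm wide at the foot, 24 mm wide above it, 40 mm high, twelve slots in a row; it runs away from the robot between tray and mat. With its tubes it stands 82 mm high. Origin at the centre of its underside
- amber_stone: orange-amber round cabochon, 32 mm diameter, 10 mm high, in another compartment; origin at the centre of its underside
- green_stone: green square cushion cabochon, 28 by 28 mm, 10 mm high, in another compartment; origin at the centre of its underside
- rose_stone: pink cushion cabochon, 30 by 22 mm, 10 mm high, in another compartment; origin at the centre of its underside
- tube0: closed bead tube with red beads and a white cap, 14 mm diameter, 76 mm tall, standing loose in a slot of the tube rack so that its top is 82 mm above the table; origin at the centre of its foot, z up
- tube1: closed bead tube with teal beads and a white cap, 14 mm diameter, 76 mm tall, standing loose in a slot of the tube rack so that its top is 82 mm above the table; origin at the centre of its foot, z up
- tube2: closed bead tube with yellow beads and a white cap, 14 mm diameter, 76 mm tall, standing loose in a slot of the tube rack so that its top is 82 mm above the table; origin at the centre of its foot, z up
- tube3: closed bead tube with purple beads and a white cap, 14 mm diameter, 76 mm tall, standing loose in a slot of the tube rack so that its top is 82 mm above the table; origin at the centre of its foot, z up
- tube4: closed bead tube with white beads and a white cap, 14 mm diameter, 76 mm tall, standing loose in a slot of the tube rack so that its top is 82 mm above the table; origin at the centre of its foot, z up
- spoon_rest: white fixed ceramic spoon rest used as a dish for jump rings, 98 mm diameter, 18 mm high, its handle reaching 108 mm along its +y; near the far edge of the table. Origin at the centre of its underside
- ring_opener: steel jump-ring opener lying on the table, 90 mm long (x), 10 mm thick, beyond the work; origin at its middle on the table
- pliers: pliers with orange handles lying flat on the far left of the table, 130 mm long (x), 50 mm wide, 10 mm high; origin under the pivot
- glue_bottle: small white bottle with red cap standing on the far right of the table, 36 mm diameter, 85 mm tall; origin at the centre of its underside
Mind the look-alikes: they are no part of the job. What is meant by the blue_stone is not black, and is the smaller of those in its own colour.

How it is judged:
On the way, in this order (a step that is already met when the one before it is completed fails the run):
1. the blue stone is lifted out of the tray, held in the fingers (z of blue_stone in the frame of sorting_tray above 0.028 m and contact force between blue_stone and the fingers above 0.3 N and contact force between blue_stone and sorting_tray below 0.05 N), for 0.1 s.
2. the stone passes over the row of tubes, above their tops (height (world z) of blue_stone above 0.082 m and y of blue_stone in the frame of tube_rack between -0.05 and 0.05 m), for 0.02 s.
At the end, for the whole second after the job is handed in: The blue stone, gripped and at rest, hovers flat side down over the setting: centres within 5 mm horizontally, underside 1.5 to 12 mm above the rim, long axes within 0.14 rad either way round, tilt under 0.12 rad, neither stone nor fingers touching the setting or the stone the mat (horizontal distance between blue_stone and setting_rim below 0.005 m and z of blue_stone in the frame of setting_rim between 0.0015 and 0.012 m and angle between the x axis of blue_stone and the x axis of pendant, either way round below 0.14 rad and angle between blue_stone's own z axis and vertical below 0.12 rad and contact force between blue_stone and the fingers above 0.3 N and contact force between each of blue_stone, the fingers and pendant below 0.05 N and contact force between blue_stone and bead_mat below 0.05 N and linear speed of blue_stone below 0.02 m/s and angular speed of blue_stone below 0.2 rad/s); the arm keeps its last pose, push and grip.
It fails at once if the setting is touched by the stone or the robot, or pushed (contact force between any of blue_stone, the arm, the fingers and pendant above 0.3 N or distance of pendant from where it was at the start of the episode above 0.005 m).
It fails at once if a tube in the rack is shifted or pulled, or the rack is knocked (distance of any of tube0, tube1, tube2, tube3, tube4 from where it was at the start of the episode above 0.008 m or angle between any of tube0, tube1, tube2, tube3, tube4's own z axis and vertical above 0.2 rad or contact force between any of the arm, the fingers, blue_stone and tube_rack above 3 N).
It fails at once if another stone is shifted (distance of any of amber_stone, green_stone, rose_stone from where it was at the start of the episode above 0.012 m).
It fails at once if a tool, the bottle or the spoon rest is disturbed (distance of any of ring_opener, pliers, glue_bottle from where it was at the start of the episode above 0.015 m or contact force between any of the arm, the fingers and spoon_rest above 3 N).
It also fails if it takes over 48 s, if anything falls off the work surface, if the arm or the gripper's body presses on something with over 40 N, if the wrist force passes 120 N, or if a joint passes its speed limit or range.

## Working session

There is one attempt and no reset: what is moved stays moved. The work goes in short steps, each a Python script; the robot and the scene stay as the last script left them, time stands still between calls to the robot, and variables do not carry over. Pictures are saved under pics/ and viewed, at most 10 in all, crops included, and the job is handed in when it is done.

```bash
mkdir -p pics; cat > h.py <<'E'
from bench import robot
import numpy as np, cv2
def cloud(name):
    im,d=robot.read_camera(name); c=robot.camera_model(name)
    v,u=np.mgrid[:400,:640]
    P=np.stack([(u-c["cx"])/c["fx"]*d,(v-c["cy"])/c["fy"]*d,d],-1)
    W=(P-np.array(c["t"]))@np.array(c["R"])
    W[d==0]=np.nan
    return im,d,W
E
python3 - <<'E'
from h import *
for n in ["top","scene"]:
    im,d,W=cloud(n); cv2.imwrite(f"pics/{n}0.png",im)
    np.savez(f"{n}0.npz",im=im,d=d,W=W)
    for k in ["blue_stone","pendant","sorting_tray","bead_mat","tube_rack"]:
        for r in robot.look_for(n,k)[:4]:
            a=np.round(r["at"]).astype(int); print(n,k,round(r["score"],2),a,W[a[0],a[1]].round(3))
print(robot.sense()["time_s"],robot.sense()["tool_rot"])
E
```

```text
top blue_stone 0.66 [206 461] [ 0.585 -0.399  0.015]
top blue_stone 0.57 [168 457] [ 0.706 -0.388  0.01 ]
top pendant 0.59 [229 257] [0.497 0.237 0.012]
top pendant 0.58 [222 491] [ 0.535 -0.477  0.063]
top sorting_tray 0.77 [218 406] [ 0.543 -0.227  0.025]
top bead_mat 0.81 [218 258] [0.532 0.235 0.008]
top tube_rack 0.67 [225 328] [0.516 0.015 0.006]
scene blue_stone 0.78 [325 251] [ 0.716 -0.387  0.011]
scene blue_stone 0.74 [303 206] [ 0.588 -0.409  0.016]
scene blue_stone 0.46 [274 248] [ 0.61  -0.282  0.01 ]
scene pendant 0.66 [311 166] [ 0.552 -0.49   0.056]
scene pendant 0.43 [158 325] [0.5   0.238 0.017]
scene sorting_tray 0.67 [252 246] [ 0.554 -0.229  0.008]
scene sorting_tray 0.53 [241 217] [ 0.466 -0.252  0.017]
scene bead_mat 0.92 [161 333] [0.529 0.245 0.012]
scene tube_rack 0.86 [200 294] [0.546 0.001 0.024]
scene tube_rack 0.25 [163 335] [0.542 0.238 0.014]
0.6 [6.50852688e-05 9.72540324e-01 2.32734429e-01 1.42443894e-05]
```

View pics/top0.png

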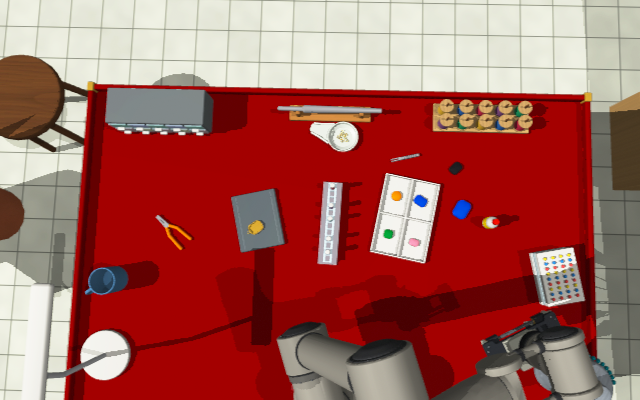

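View pics/scene0.png

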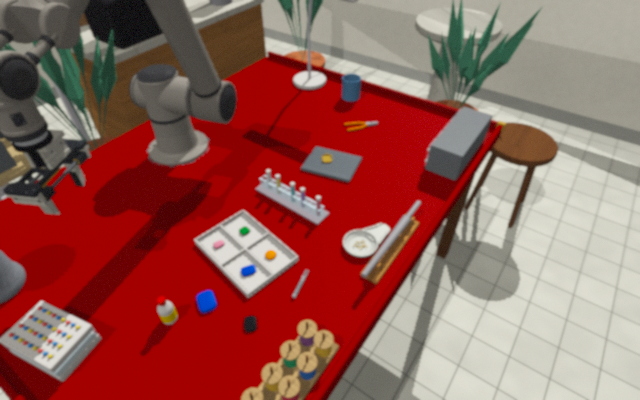

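Blue candidates in the top picture are (201,421) in the tray, (208,461) on the table and (168,456) on the table. The last one is black. The one at (208,461) is larger and outside the tray. That makes (201,421), the smaller blue one in the tray compartment, the target. I'll confirm it with an enlarged crop and measure.

```bash
cat >> h.py <<'E'
def masks(im):
    h=cv2.cvtColor(im,cv2.COLOR_BGR2HSV); H,S,V=[h[...,i].astype(int) for i in range(3)]
    return {"blue":(H>100)&(H<128)&(S>130)&(V>60),"brass":(H>12)&(H<32)&(S>90)&(V>60)}
def fit(P):
    c,(w,h),a=cv2.minAreaRect((P[:,:2]*1000).astype(np.float32))
    m=P[:,:2].mean(0); e,v=np.linalg.eigh(np.cov((P[:,:2]-m).T))
    if w<h: w,h,a=h,w,a+90
    return f"n{len(P)} rect c{np.round(c,1)} {w:.1f}x{h:.1f} long-axis {a%180:.1f}deg | mean {np.round(m*1000,1)} pca {np.degrees(np.arctan2(v[1,1],v[0,1]))%180:.1f} z {np.round(np.nanpercentile(P[:,2],[5,50,95])*1000,1)}"
def plane(name,mask,z):
    """intersect pixel rays with the plane at height z"""
    c=robot.camera_model(name); R=np.array(c["R"]); o=-R.T@np.array(c["t"])
    v,u=np.nonzero(mask); d=np.stack([(u-c["cx"])/c["fx"],(v-c["cy"])/c["fy"],u*0+1.],-1)@R
    return o+d*((z-o[2])/d[:,2])[:,None]
E
python3 - <<'E'
from h import *
ims=[]
for n in ["top","scene"]:
    f=np.load(n+"0.npz"); im,W=f["im"],f["W"]; M=masks(im)
    x,y,z=W[...,0],W[...,1],W[...,2]
    for k,zz in (("blue",.012),("brass",.018)):
        k_,lab,st,ce=cv2.connectedComponentsWithStats(M[k].astype(np.uint8))
        for i in range(1,k_):
            if st[i,4]<15: continue
            m=lab==i; P=W[m]; P=P[~np.isnan(P[:,0])]
            if len(P)<9 or not(.3<P[:,0].mean()<.85 and abs(P[:,1].mean())<.5): continue
            print(n,k,ce[i].round(0),fit(P)); print("    plane",fit(plane(n,m,zz)))
    S=cv2.cvtColor(im,cv2.COLOR_BGR2HSV)[...,1]
    for k,m in (("mat",(S<90)&(y>.1)&(y<.4)&(x>.4)&(x<.7)&(z>.005)),("tray",(S<90)&(y>-.4)&(y<-.08)&(x>.35)&(x<.75)&(z>.005)&(z<.03)),("rack",(y>-.08)&(y<.08)&(x>.3)&(x<.75)&(z>.02)&(z<.12))):
        m=cv2.morphologyEx(m.astype(np.uint8),cv2.MORPH_CLOSE,np.ones((5,5)))
        _,lab,st,_=cv2.connectedComponentsWithStats(m); P=W[lab==1+np.argmax(st[1:,4])]
        print(n,k,fit(P[~np.isnan(P[:,0])]))
im=np.load("top0.npz")["im"]
a=cv2.resize(im[160:260,370:480],None,fx=5,fy=5,interpolation=2); b=cv2.resize(im[180:260,225:295],(437,500),interpolation=2)
cv2.imwrite("pics/crop.png",cv2.resize(np.hstack([a,b]),None,fx=.8,fy=.8))
E
```

```text
top blue [420. 200.] n109 rect c[ 599.7 -272. ] 37.6x29.6 long-axis 64.3deg | mean [ 599.6 -272. ] pca 58.0 z [ 6.6 13.1 18.4]
    plane n109 rect c[ 599.7 -272. ] 37.9x29.0 long-axis 57.2deg | mean [ 599.7 -272.1] pca 56.9 z [12. 12. 12.]
top blue [461. 209.] n242 rect c[ 577.  -403.2] 60.2x46.3 long-axis 149.9deg | mean [ 576.2 -401.1] pca 145.6 z [ 5.8 12.8 18.5]
    plane n243 rect c[ 576.3 -400.9] 57.5x43.9 long-axis 149.9deg | mean [ 576.3 -401.1] pca 147.3 z [12. 12. 12.]
top brass [396. 196.] n84 rect c[ 614.  -197.3] 29.9x29.0 long-axis 136.7deg | mean [ 613.5 -196.7] pca 90.1 z [ 4.6 12.  17.1]
    plane n84 rect c[ 612.9 -196. ] 29.1x28.6 long-axis 136.3deg | mean [ 612.9 -196. ] pca 80.2 z [18. 18. 18.]
top brass [485. 223.] n44 rect c[ 533.4 -471.5] 35.3x15.2 long-axis 15.4deg | mean [ 533.8 -469.5] pca 13.8 z [10.4 30.3 44.6]
    plane n44 rect c[ 534.5 -474. ] 35.4x21.6 long-axis 10.0deg | mean [ 534.4 -473.1] pca 12.0 z [18. 18. 18.]
top brass [255. 227.] n163 rect c[501.3 243.8] 52.3x34.7 long-axis 129.4deg | mean [502.8 242.3] pca 125.6 z [ 8.2 13.9 19.8]
    plane 
[... 1777 characters left out ...]
 n86 rect c[ 620.2 -203. ] 31.7x27.3 long-axis 129.7deg | mean [ 620.5 -202.8] pca 123.2 z [18. 18. 18.]
scene brass [170. 317.] n150 rect c[ 539.1 -483.7] 40.3x39.5 long-axis 73.5deg | mean [ 550.3 -487.8] pca 63.0 z [ 1.3 26.1 42.3]
    plane n150 rect c[ 544.9 -485.3] 40.1x33.0 long-axis 76.9deg | mean [ 545.2 -486.1] pca 76.4 z [18. 18. 18.]
scene mat n1228 rect c[528.7 236.5] 178.7x142.8 long-axis 13.2deg | mean [534.4 229.7] pca 15.5 z [ 9.  13.  15.9]
scene tray n4390 rect c[ 547.5 -223.6] 255.7x174.1 long-axis 169.3deg | mean [ 549.2 -225.6] pca 169.4 z [ 2.6  6.  18.7]
scene rack n932 rect c[519.3  28.6] 264.4x75.5 long-axis 173.8deg | mean [532.5   8.1] pca 175.9 z [20.6 39.7 81.3]
```

View pics/crop.png

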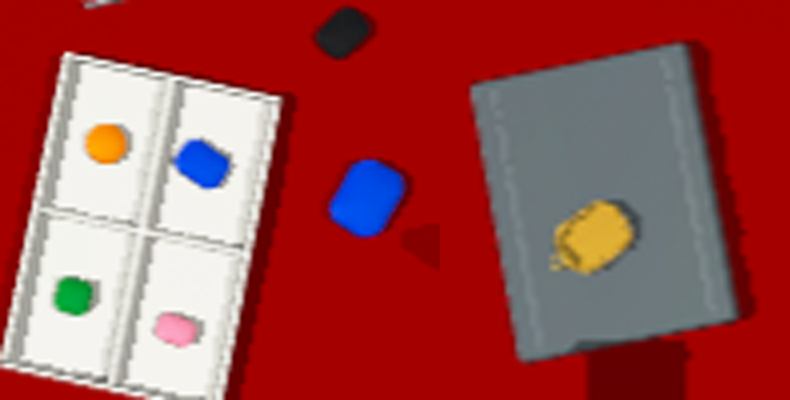

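The crop confirms the target: the smaller blue cushion in the top-right compartment, at about (201,421), with the larger blue look-alike outside the tray. The setting is on the mat with its ring at the lower left (-x,+y). I'll reach for the stone now.

```bash
cat >> h.py <<'E'
from scipy.spatial.transform import Rotation
def quats(deg):
    """tool down, jaws closing along world angle deg, both half turns"""
    out=[]
    for a in (np.radians(deg),np.radians(deg)+np.pi):
        y=np.array([np.cos(a),np.sin(a),0]); z=np.array([0,0,-1.]); x=np.cross(y,z)
        q=Rotation.from_matrix(np.stack([x,y,z],1)).as_quat(); out.append(q[[3,0,1,2]])
    return out
def best(p,deg):
    c=[(robot.inverse_kinematics(p,q),q) for q in quats(deg)]; c=[(abs(j[5]),q,j) for j,q in c if j is not None]
    return min(c,key=lambda t:t[0])[1:]
E
python3 - <<'E'
from h import *
p=[.601,-.2725,.15]; q,j=best(p,-31); print(j)
robot.move_gripper(.048); robot.move_ptp(p,q)
im,d,W=cloud("scene"); cv2.imwrite("pics/s1.png",cv2.resize(im[190:340,150:350],None,fx=4,fy=4,interpolation=2))
m=masks(im)["blue"]&(W[...,1]>-.33)
print(fit(plane("scene",m,.012)))
print(robot.sense()["time_s"],robot.sense()["position"])
for a in (30,35,40): print(best([.504,.24,.16],a))
E
```

```text
[-5.41723647e-01  6.58165414e-01  1.23185832e+00 -4.44089210e-16
  1.25156892e+00 -6.71578857e-04]
n198 rect c[444.3 274.2] 1176.2x80.7 long-axis 108.5deg | mean [462.7 185.5] pca 107.1 z [12. 12. 12.]
3.0667 [ 0.60034453 -0.27396106  0.15056668]
(array([0.       , 0.5      , 0.8660254, 0.       ]), array([ 3.07126111e-01,  4.70536351e-01,  1.54103347e+00, -4.44089210e-16,
        1.13002283e+00, -2.16472664e-01]))
(array([0.        , 0.46174861, 0.88701083, 0.        ]), array([ 3.07126111e-01,  4.70536351e-01,  1.54103347e+00, -4.44089210e-16,
        1.13002283e+00, -3.03739127e-01]))
(array([0.        , 0.42261826, 0.90630779, 0.        ]), array([ 3.07126111e-01,  4.70536351e-01,  1.54103347e+00, -4.44089210e-16,
        1.13002283e+00, -3.91005590e-01]))
```

View pics/s1.png

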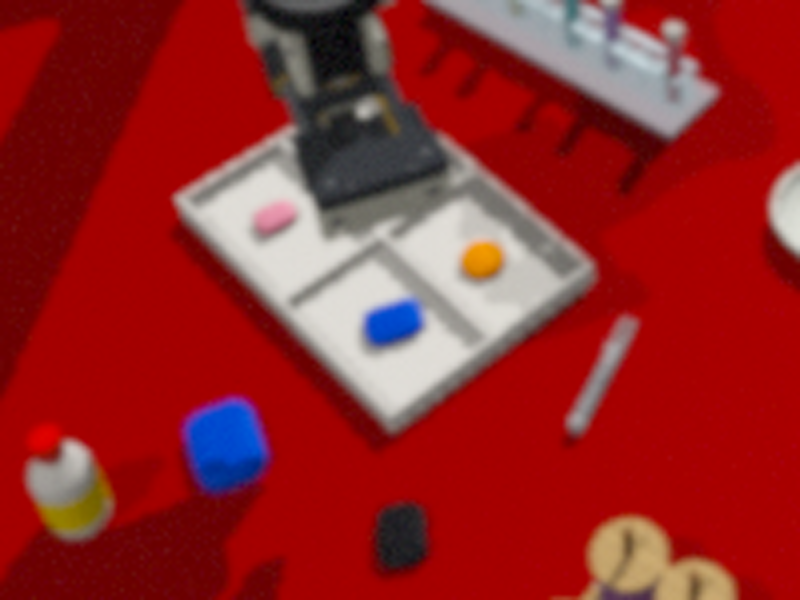

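The gripper hovers behind the blue stone (crop 395,322) and the compartment around it is clear. I'll descend, grip and lift.

```bash
python3 - <<'E'
from h import *
q,_=best([.601,-.2725,.15],-31)
robot.line_to([.601,-.2725,.03],q); robot.wait(.2); print(robot.sense()["position"])
hit=robot.line_to([.601,-.2725,.0145],q,speed=.05,threshold=6); s=robot.sense(); print(hit,s["position"],s["ft_force"])
robot.move_gripper(.02,grip_force=15); robot.wait(.2); s=robot.sense(); print(s["position"],s["grip_width"],s["grasp_force"],s["time_s"])
if s["grip_width"]>.025:
    p=s["position"]; robot.line_to([p[0],p[1],.10],q,speed=.1); robot.wait(.3)
    s=robot.sense(); print(s["position"],s["grip_width"],s["grasp_force"],s["time_s"])
im,d,W=cloud("scene"); np.savez("s2.npz",im=im,d=d,W=W); cv2.imwrite("pics/s2.png",cv2.resize(im[150:340,130:350],None,fx=3,fy=3,interpolation=2))
E
```

```text
[ 0.6015033  -0.27278077  0.03113554]
False [ 0.60073561 -0.27231     0.01387531] [ 0.11479167 -0.08708486 -0.54856903]
[ 0.60112946 -0.27255694  0.01472822] 0.029842604605800117 14.93716198951006 5.3167
[ 0.60098078 -0.27247163  0.09949698] 0.029362765786324414 14.937881268560886 6.625
```

View pics/s2.png

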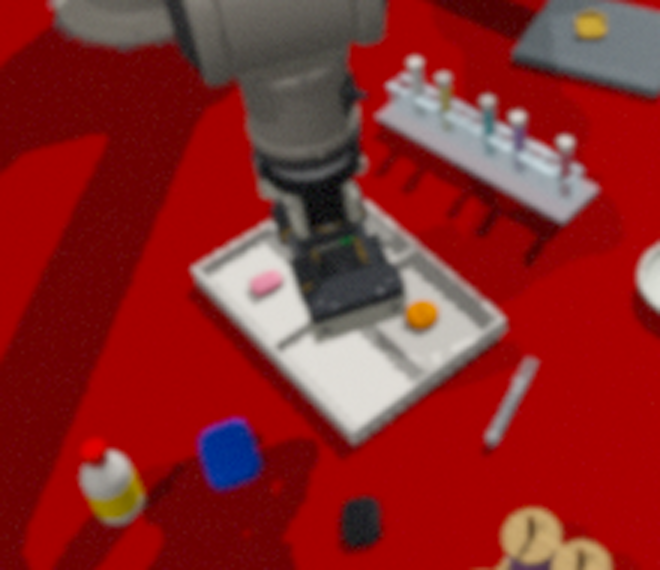

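The stone is held (width 29.4 mm, 15 N) and hidden behind the fingers, and the compartment is empty. The other stones haven't moved. Next I'll carry it over the tubes and look from above the setting.

```bash
python3 - <<'E'
from h import *
s=robot.sense()["position"]; robot.line_to([s[0],s[1],.165],speed=.12)
C=[.504,.240]; q,_=best([*C,.165],35.5)
robot.move_ptp([*C,.165],q); robot.wait(.2)
robot.line_to([*C,.075],q,speed=.1); robot.wait(.3)
s=robot.sense(); print(s["position"],s["grip_width"],s["grasp_force"],s["time_s"])
out=[]
for n in ("scene","top"):
    im,d,W=cloud(n); np.savez(n+"3.npz",im=im,d=d,W=W)
    c=im[110:200,270:390] if n=="scene" else im[180:260,210:310]
    out.append(cv2.resize(c,(400,300) if n=="scene" else (375,300),interpolation=2))
    M=masks(im); near=(np.hypot(W[...,0]-.504,W[...,1]-.24)<.06)
    for k,z in (("blue",.068),("brass",.0185)):
        m=M[k]&near
        if m.sum()>8: print(n,k,fit(W[m]),"\n   ",fit(plane(n,m,z)))
cv2.imwrite("pics/c3.png",np.hstack(out))
E
```

```text
[0.50418159 0.24003979 0.07536516] 0.029992406627035995 14.937967266887426 10.8083
scene blue n58 rect c[507.9 234.5] 34.8x24.1 long-axis 124.7deg | mean [508.1 234. ] pca 131.9 z [68.2 74.5 78.2] 
    n58 rect c[504.6 239.5] 40.4x24.3 long-axis 124.7deg | mean [503.5 240.7] pca 123.1 z [68. 68. 68.]
scene brass n135 rect c[506.2 234.3] 78.9x64.6 long-axis 28.1deg | mean [506.9 238.2] pca 73.2 z [ 11.9  18.  167.6] 
    n135 rect c[425.6 333.6] 288.2x92.3 long-axis 116.8deg | mean [459.7 308.5] pca 122.0 z [18.5 18.5 18.5]
```

View pics/c3.png

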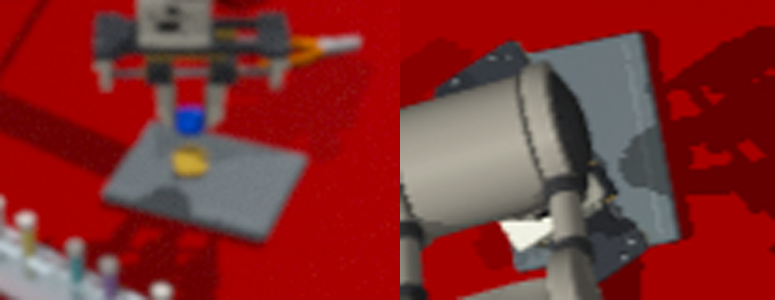

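The scene view (left) shows the stone level between the fingers at crop (190,120), above the setting at (190,160). The top view is hidden by the arm. I'll fit model silhouettes to both to check the centring.

```bash
cat > sil.py <<'E'
from h import *
from scipy.optimize import minimize
U=8
def rr(L,W,r,z):
    a=np.linspace(0,2*np.pi,64); return np.stack([np.clip(np.cos(a)*9,-1,1)*(L/2-r)+r*np.cos(a),np.clip(np.sin(a)*9,-1,1)*(W/2-r)+r*np.sin(a),a*0+z],1)
stone=np.vstack([rr(40,30,5,0),rr(40,30,5,7),rr(30,20,5,9.3),[[0,0,10]]])/1e3
cup=np.vstack([rr(45,35,6,0),rr(45,35,6,6.5)])/1e3
ring=np.vstack([rr(9,8,3,z)+[26.5,0,0] for z in (2,4)])/1e3
def render(n,parts,p):
    c=robot.camera_model(n); g=np.zeros((400*U,640*U),np.uint8); ca,sa=np.cos(p[2]),np.sin(p[2])
    for V in parts:
        X=V@np.array([[ca,sa,0],[-sa,ca,0],[0,0,1]])+[p[0],p[1],p[3]]
        Y=X@np.array(c["R"]).T+c["t"]; uv=np.stack([Y[:,0]/Y[:,2]*c["fx"]+c["cx"],Y[:,1]/Y[:,2]*c["fy"]+c["cy"]],1)
        cv2.fillConvexPoly(g,cv2.convexHull(np.round((uv+.5)*U).astype(np.int32)),255)
    return cv2.resize(g,(640,400),interpolation=cv2.INTER_AREA)/255.
def solve(n,mask,parts,p0,z,fixa=None):
    mf=mask.astype(float)
    f=lambda v:((render(n,parts,[v[0]/1e3,v[1]/1e3,v[2]/20 if fixa is None else fixa,z])-mf)**2).sum()
    x0=np.array([p0[0]*1e3,p0[1]*1e3,p0[2]*20]); S=np.vstack([x0,x0+[5,0,0],x0+[0,5,0],x0+[0,0,4]])
    r=minimize(f,x0,method="Nelder-Mead",options=dict(initial_simplex=S,xatol=.05,fatol=.05))
    return r.x[:2].round(1),np.degrees(r.x[2]/20).round(1),round(r.fun,1),int(mf.sum())
E
python3 - <<'E'
from sil import *
for n in ("top","scene"):
    f=np.load(n+"0.npz"); M=masks(f["im"]); W=f["W"]
    nr=lambda W,c,r=.05:np.hypot(W[...,0]-c[0],W[...,1]-c[1])<r
    print(n,"setting",solve(n,M["brass"]&nr(W,(.503,.241)),[cup,ring],(.504,.24,np.radians(125.5)),.012))
    print(n,"stone in tray",solve(n,M["blue"]&nr(W,(.601,-.2725)),[stone],(.601,-.2725,np.radians(59)),.004))
f=np.load("scene3.npz"); M=masks(f["im"]); W=f["W"]
z=.0754-.0107
for a in (125.5,None): print("held",solve("scene",M["blue"]&nr(W,(.504,.24)),[stone],(.504,.24,np.radians(125.5)),z,a and np.radians(a)))
E
```

```text
top setting (array([503.4, 241.4]), np.float64(129.7), np.float64(10.5), 163)
top stone in tray (array([ 600.5, -272.7]), np.float64(57.2), np.float64(13.3), 109)
scene setting (array([502.9, 242.6]), np.float64(121.0), np.float64(10.6), 80)
scene stone in tray (array([ 599.5, -269.8]), np.float64(54.0), np.float64(46.8), 107)
held (array([504.3, 239.7]), np.float64(133.6), np.float64(10.7), 58)
held (array([504.1, 239.7]), np.float64(124.7), np.float64(10.3), 58)
```

The held stone fits at the TCP. The setting is about 1.5 mm further on, near (503.3, 241.6), long axis about 126°. I'll correct, descend and check.

```bash
python3 - <<'E'
from sil import *
C=[.5033,.2415]; q,_=best([*C,.075],36)
robot.line_to([*C,.06],q,speed=.05); robot.line_to([*C,.0357],q,speed=.03); robot.wait(.5)
s=robot.sense(); print(s["position"],s["grip_width"],s["grasp_force"],s["ft_force"],s["time_s"])
im,d,W=cloud("scene"); M=masks(im); nr=np.hypot(W[...,0]-.504,W[...,1]-.24)<.05
print("held",solve("scene",M["blue"]&nr,[stone],(*C,np.radians(126)),s["position"][2]-.0107))
cv2.imwrite("pics/c4.png",cv2.resize(im[130:185,295:365],None,fx=9,fy=9,interpolation=2))
E
```

```text
[0.50331457 0.24151113 0.03572604] 0.03004858163389537 14.938074555248022 [-0.00513546 -0.18206013 -0.5861601 ] 12.8167
held (array([500.4, 245.7]), np.float64(124.9), np.float64(7.3), 60)
```

View pics/c4.png

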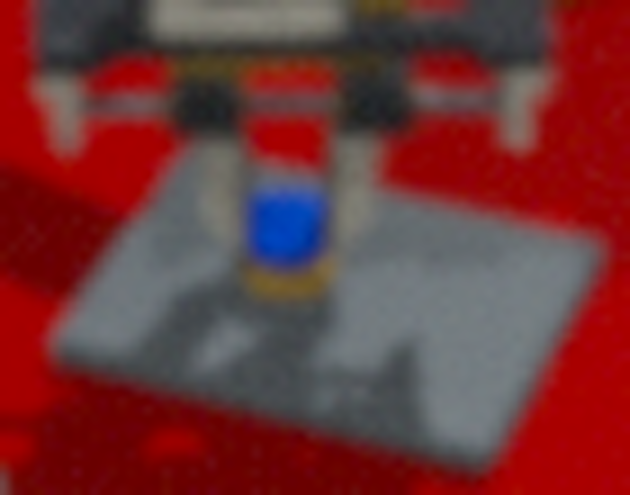

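The stone looks centred laterally over the setting with a clear gap, at crop (288,225) above the brass at (288,282). The along-view fit is noisy at this resolution, because the two heights disagree by about 5 mm. I'll sample several heights with soft masks to average it out.

```bash
python3 - <<'E'
from sil import *
ax=np.array([np.cos(np.radians(126)),np.sin(np.radians(126))])*1; ay=np.array([-ax[1],ax[0]])
def soft(im,k,box):
    B,G,R=[im[...,i].astype(float) for i in range(3)]
    v=B-np.maximum(G,R) if k=="blue" else np.where(G>R*.45,R-B-0,0)
    g=np.zeros_like(v); r0,r1,c0,c1=box; s=v[r0:r1,c0:c1]
    hi=np.percentile(s[s>.5*s.max()],60); lo=np.median(s); g[r0:r1,c0:c1]=np.clip((s-lo)/(hi-lo),0,1); g[g<.2]=0; return g
class A(np.ndarray): pass
def box(n,p,r=9):
    c=robot.camera_model(n); Y=np.array(c["R"])@p+c["t"]; u=Y[0]/Y[2]*c["fx"]+c["cx"]; v=Y[1]/Y[2]*c["fy"]+c["cy"]
    return int(v-r),int(v+r),int(u-r-2),int(u+r+3)
for n in ("top","scene"):
    im=np.load(n+"0.npz")["im"]
    r=solve(n,soft(im,"brass",box(n,np.array([.503,.241,.015]),14)),[cup,ring],(.5033,.2415,np.radians(126)),.012)
    d=r[0]-[503.3,241.5]; print(n,"setting",r,"along",round(d@ax,1),"across",round(d@ay,1))
q,_=best([.5033,.2415,.04],36)
for k,z in enumerate((.0357,.045,.055,.066,.08,.095)):
    C=[.5033,.2415]
    if k: robot.line_to([*C,z],q,speed=.05); robot.wait(.2)
    s=robot.sense()["position"]; im,_=robot.read_camera("scene")
    r=solve("scene",soft(im,"blue",box("scene",np.array([*s[:2],s[2]-.006]))),[stone],(*s[:2],np.radians(126)),s[2]-.0107,np.radians(126))
    d=r[0]-s[:2]*1e3; print(z,r,"along",round(d@ax,1),"across",round(d@ay,1))
print(robot.sense()["time_s"])
E
```

```text
top setting (array([503.6, 241.6]), np.float64(126.6), np.float64(11.9), 144) along -0.1 across -0.3
scene setting (array([501.2, 242.9]), np.float64(125.0), np.float64(18.7), 94) along 2.4 across 0.9
0.0357 (array([500.1, 245.2]), np.float64(116.1), np.float64(5.1), 60) along 4.9 across 0.4
0.045 (array([500.3, 244.9]), np.float64(127.3), np.float64(6.9), 57) along 4.5 across 0.3
0.055 (array([501.3, 243.4]), np.float64(126.7), np.float64(6.6), 58) along 2.7 across 0.4
0.066 (array([502.6, 241.8]), np.float64(129.3), np.float64(6.4), 59) along 0.6 across 0.3
0.08 (array([500.9, 242.4]), np.float64(134.2), np.float64(5.5), 62) along 2.1 across 1.3
0.095 (array([500.1, 244.7]), np.float64(122.5), np.float64(10.8), 81) along 4.4 across 0.5
16.1
```

Within the scene camera alone, the stone averages +3.2 mm along the axis and the setting +2.4 mm, so they agree within about 1 mm. The top camera gives the same. I'll go back down and hand in.

```bash
python3 - <<'E'
from h import *
C=[.5033,.2415]; q,_=best([*C,.04],36)
robot.line_to([*C,.05],q,speed=.06); robot.line_to([*C,.0357],q,speed=.03); robot.wait(.8)
s=robot.sense(); print(s["position"],s["grip_width"],s["grasp_force"],s["ft_force"],s["time_s"])
print(robot.close_job())
E
```

```text
[0.50328788 0.24150153 0.03569252] 0.029723406341832244 14.93803320452571 [-0.02949404  0.4455653   0.35377731] 18.425
the job is handed in; nothing more can be done
None
```

I've handed the job in with the blue stone still gripped and steady over the setting: by my measurements it is centred to about 1 mm, aligned with the long sides, and about 6 mm above the rim; no verdict came back.

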